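Clamp a glued-up board in the bench press

TASK

The glued-up board in the bench press is sticking out: slide it along its bed until it is fully home against the end stop. Then take the crank handle and wind the press down clockwise in one go, without letting go of the handle on the way, until the pad has met the board and clamps it firmly: the crank goes distinctly stiffer, about a quarter turn past first touch. Do not over-tighten; let go, leaving the board clamped in place and the other things on the bench where they are.

Things in the scene. Friction and masses are not known exactly. Their poses are not given: they have to be found in the camera images.
- press: Grey cast bench press, fixed, 240 mm high without its handle. Origin: on the table straight under the screw (crank) axis; z up; +x points from the screw to its column (70 mm wide, 82 to 130 mm from the axis), +y along the bed to the end stop. Foot 240 x 220 mm; head 70 mm wide, top 206 mm high.
- stop (a point): Point on the face of the bed's upright end stop (118 mm wide), 50 mm from the screw axis, 60 mm above the table; axes as the press. The steel bed runs from it 200 mm towards the press's -y; its height is set anew each time, top 45 to 57 mm above the table. Rails 10 mm high along its sides, 160 mm long from the stop, keep the board straight with 3 mm play each side.
- board: Striped oak board, loose, flat on the bed: 100 mm wide (x), 200 long (y), 28 thick. Origin: centre of its underside; its y is along the press's y. At the start it sticks out 30 to 60 mm too far to the press's -y; home, its end touches the stop, its origin at y = -50 mm of the press. 0.35 to 0.6 kg, slides with 1 to 6 N, much more at the stop. Push it by the middle of its outer (-y) end.
- pad: Round steel pressure pad, 64 mm diameter, 14 mm thick, on the screw axis, on a stiff spring under the ram. Origin: centre of its lower face. At the start it is clear above the board. It goes down with the ram until it meets the board.
- crank (a joint): Crank on top; rad, 0 = raised, grows clockwise seen from above, lowering the ram 20 mm a turn. Starts at 0 to 1.2; board met at 7.5 to 12.5 (bed height). Stays where left. Takes about 7 N at the handle while free, then 1 N more for each 20 N on the board: 4 N more (80 N) is right, 2 to 6 N more (35 to 130 N) accepted. That is 1.5 rad past first touch (0.7 to 2.5).
- grip: Black upright handle on the crank's end, spinning freely on its own pin, so a hand holding it need not turn: 72 mm tall, 28 mm diameter in the middle, 65 mm from the screw axis. Origin: centre of its lower end, 237 mm above the table; z up along its axis. Free to take from above; hold it near mid-height or above. The flat steel crank arm lies 2 mm below it.
- glue: White glue bottle, 150 mm tall, 52 mm diameter, standing near the press. Origin: its underside. Leave alone.
- sander: Sanding block, 70 x 110 x 45 mm, on the table near the press. Origin: its underside. Leave alone.
- canister: White canister with yellow label, 170 mm tall, 100 mm diameter. Origin: its underside. Leave alone.
- hammer: Hammer lying on the table. Leave alone.
- cup: White mug, 100 mm tall. Origin: its underside. Leave alone.
- screwdriver: Screwdriver lying on the table. Leave alone.
- brush: Paint brush lying on the table. Leave alone.
Not all that is in view belongs to the job. Leave any orange look-alike of the board alone.

How it is judged:
On the way, in this order (a step that is already met when the one before it is completed fails the run):
1. the board is home against the end stop, the pad not yet on it (y of board in the frame of press between -0.054 and -0.045 m and contact force between pad and board below 1 N), for 0.2 s.
2. the pad clamps the board with 35 to 130 N (y of board in the frame of press between -0.054 and -0.045 m and contact force between pad and board between 35 and 130 N), for 0.2 s.
At the end, for the whole second after the job is handed in: The board's end is within 4 mm of the end stop, the pad presses on it with 35 to 130 N, and the crank is at rest, let go (all of step 2 and velocity of joint crank between -0.05 and 0.05 rad/s); the robot touches nothing.
It fails at once if the fingers let go of the handle while the crank is on its way down (2 to 7 rad) (value of joint crank between 2 and 7 rad and not (contact force between the fingers and grip above 0.02 N)).
It fails at once if the board is over-tightened (more than 150 N) (contact force between pad and board above 150 N).
It fails at once if another thing on the bench is pushed away by more than 30 mm (distance of any of glue, sander, canister, hammer, cup, screwdriver, brush from where it was at the start of the episode above 0.03 m).
It also fails if it takes over 72 s, if anything falls off the work surface, if the arm or the gripper's body presses on something with over 40 N, if the wrist force passes 120 N, or if a joint passes its speed limit or range.

ROBOT

A 6-joint arm with a two-finger parallel gripper is mounted at the origin on the work surface. World frame = base frame: x ahead of the robot, y to its left, z up, the work surface at z = 0. Lengths are in m, angles in rad, forces in N, time in s.
With the tool pointing down it reaches from about 0.425 to 0.95 m from the base axis. Payload 3.5 kg.
Tool frame: the origin (TCP) lies midway between the tips of the shut fingers; the grasp point (between the pads) lies 19 mm behind it; z points along the fingers, y is the line along which they close (so a half turn about z gives the same grasp; the last joint's range is limited). The gripper opens to 85 mm and grips with 20 to 120 N. Pads are 22 mm wide; open, the fingers measure 114 mm over their backs; the gripper's body (76 mm by 85 mm) begins 54 mm behind the grasp point. The pads swing forward as they close: fully open they stand 13 mm farther back than shut.
Start: joints at [0.96, 0.286, 1.577, -0, 1.279, -0.15], TCP at [0.3, 0.605, 0.231] pointing down, gripper open.
Joint ranges: [-2.77, 2.77], [-0.9, 2.22], [0.21, 2.48], [-1.53, 4.67], [0.24, 2.81], [-2.84, 2.84]. Speed limits (rad/s): [2.79, 2.79, 3.14, 3.14, 3.14, 3.14].

INTERFACE

Orientations are given as a unit quaternion [x, y, z, w].
In Python, from plant import get_state, read_camera, ctrl gives the robot as it stands.
- The arm moves only by the shell command python3 -m crank 'ROWS' [FORCE]. ROWS is JSON, a list of rows, each a list of 3 entries, a list of its own where there are three numbers: the shift along the tool's x, y, z in mm, then the turn about the tool's z in degrees, then the closure in counts, from 0 (fully open) to 255 (shut). In form: [[[tx, ty, tz], yaw, claw], ...]. A call has 1 to 10 rows; each row is the pose to reach, as a shift and turn from the pose commanded when the call began, along the tool's axes at that moment; what a row does not reach only later rows make up. A row lasts 1/10 s, in which the tool goes at most 50 mm and 8.59 degrees, less where a joint would pass 70% of its speed; a pose out of reach is approached as far as the arm can. A call with a gripper value outside its range is refused whole. The fingers move at their own pace and stop on an object; FORCE is the grip in N (left out, the last holds). Time passes only in rows, so rows that repeat a pose let the fingers close. It gives the time, the measured TCP pose, the force, the opening and the grip force at its end, in the units of the state.
- get_state(): the state, without advancing time (a new reading comes with each control period).
- read_camera(name): name is "scene" or "top" or "wrist"; returns a dict with "frame" (400x640x3 uint8, blue, green, red), "range_z" (400x640 float32, m along the optical axis (not along the pixel's ray), 0 where there is no reading), "vfov" (degrees; the focal length in pixels is half the picture's height over the tangent of half this angle, whatever the lens; pixels are square), "cx", "cy" (the principal point, pixels), "origin" and "orientation" of the camera in the world. Camera axes: x right, y down, z forward; pixel columns grow to the right and rows downward; lengths in m; the calibration is good to about 2 mm. A picture is of the moment at which its call begins.
- ctrl.sign_off(): hands the job in; it is judged then, once.
The state is a dict: "time": time; "qpos": joint angles; "dq": joint speeds; "joint_efforts": joint torques, N m; "eef_pos": TCP position; "tcp_rot": TCP orientation; "contact_force": force on the tool from outside, world axes, zero at the start; "wrist_torque": the same for the moment, N m; "opening": opening from 0.0 (shut) to 1.0 (fully open); "finger_force": force on a finger pad.
Only numpy, scipy, OpenCV 4.12 (cv2) and the standard library are available. Lean on these libraries where they do the work, as an engineer would, in place of code of your own. Each camera call takes 0.05 s, during which the arm holds its last target. There are 200 camera calls.

## Working session

There is one attempt and no reset: what is moved stays moved. The work goes in short steps, Python scripts to look and compute and a shell command to move; the robot and the scene stay as the last step left them, time stands still between calls to the robot, and variables do not carry over. Pictures are saved under pics/ and viewed, at most 10 in all, crops included, and the job is handed in when it is done.

```bash
mkdir -p pics; ls; cat > h.py <<'E'
import numpy as np, cv2
from plant import get_state, read_camera, ctrl
from scipy.spatial.transform import Rotation as R
def cam(n):
    c=read_camera(n); f=200/np.tan(np.radians(c['vfov'])/2)
    z=c['range_z']; v,u=np.mgrid[:400,:640]
    P=np.stack([(u-c['cx'])/f*z,(v-c['cy'])/f*z,z],-1)
    W=R.from_quat(c['orientation']).apply(P.reshape(-1,3)).reshape(400,640,3)+c['origin']
    W[z==0]=np.nan
    return c['frame'],W
E
python3 - <<'E'
from h import *
s=get_state(); print({k:np.round(v,3) for k,v in s.items()})
for n in ("scene","top"):
    f,W=cam(n); cv2.imwrite(f'pics/{n}0.png',f); np.save(f'{n}0.npy',W)
E
```

```text
pics
{'time': np.float64(0.0), 'qpos': array([ 0.96 ,  0.287,  1.578,  0.   ,  1.279, -0.15 ]), 'dq': array([-0.001,  0.   ,  0.001,  0.   , -0.001,  0.001]), 'joint_efforts': array([ 0.0000e+00, -4.0599e+01, -2.9262e+01, -0.0000e+00,  6.0000e-03,
       -0.0000e+00]), 'eef_pos': array([0.3  , 0.604, 0.23 ]), 'tcp_rot': array([ 0.228,  0.974, -0.001, -0.   ]), 'contact_force': array([ 0.013, -0.02 ,  0.304]), 'wrist_torque': array([-0.024, -0.007,  0.004]), 'finger_force': np.float64(0.0), 'opening': np.float64(0.999)}
```

View pics/scene0.png

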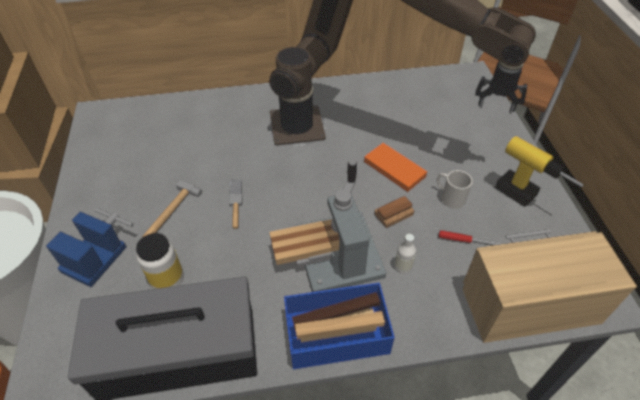

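View pics/top0.png

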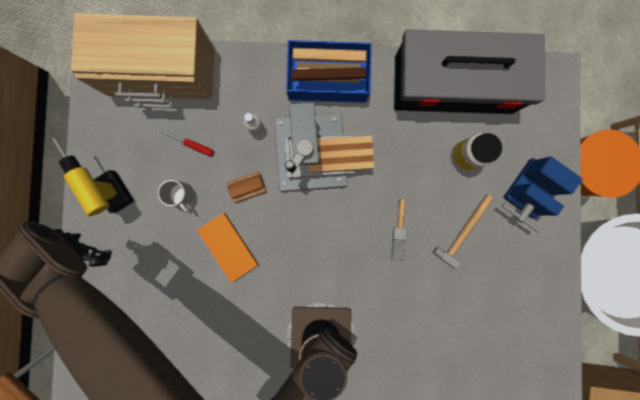

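The scene view shows the press with its column on the far side and the board sticking out towards world -y. In the top view the screw hub is near (304,150), the handle near (291,166), and the board's outer end near x=373, rows 137–168. The bottle is at (251,121) and the sander at (246,187).

```bash
python3 - <<'E'
from h import *
W=np.load('top0.npy'); f=cv2.imread('pics/top0.png')
v,u=np.mgrid[:400,:640]; Z=W[...,2]
def box(n,m):
    p=W[m]; r=cv2.minAreaRect((p[:,:2]*1000).astype(np.float32)); print(n,len(p),np.round(r[0],1),np.round(r[1],1),round(r[2],1),'z',np.round(np.percentile(p[:,2],[5,50,95]),4))
roi=(u>270)&(u<385)&(v>95)&(v<200)
box('head',roi&(Z>.198)&(Z<.214)); box('board',roi&(Z>.065)&(Z<.095)&(u>318))
box('boardR',roi&(Z>.065)&(Z<.095)&(u>345))
box('foot',roi&(Z>.008)&(Z<.04)); box('grip',roi&(Z>.29)); box('mid',roi&(Z>.22)&(Z<.26))
roi2=(u>225)&(u<268)
box('sander',roi2&(v>165)&(v<208)&(Z>.03)); box('glue',roi2&(v>100)&(v<140)&(Z>.03))
for r in (135,150,166): print(r,[tuple(np.round(W[r,c]*1000).astype(int)) for c in range(270,385,6)])
cv2.imwrite('pics/crop.png',cv2.resize(f[95:205,225:390],None,fx=4.8,fy=4.8,interpolation=cv2.INTER_CUBIC))
E
```

```text
head 1174 [620.6  68.6] [170.6  69.9] 5.8 z [0.2029 0.2063 0.2097]
board 1851 [647.9 -53.9] [243.8 168. ] 4.8 z [0.0733 0.0838 0.0875]
boardR 903 [ 654.5 -101.2] [233.6  83.9] 1.6 z [0.0786 0.0839 0.0874]
foot 2391 [632.4   4.1] [300.7 320.8] 5.9 z [0.0224 0.0302 0.0357]
grip 55 [517.6  96.3] [24.8 22.4] 2.9 z [0.2943 0.3051 0.3109]
mid 333 [554.2  79.8] [42.3 98.1] 50.1 z [0.2326 0.2427 0.2468]
sander 498 [478.3 254.7] [ 63.5 110.3] 21.4 z [0.0385 0.0447 0.0491]
glue 315 [669.9 230.1] [43.4 51.3] 28.9 z [0.0418 0.1012 0.1515]
135 [(np.int64(652), np.int64(185), np.int64(-1)), (np.int64(647), np.int64(162), np.int64(29)), (np.int64(647), np.int64(142), np.int64(28)), (np.int64(637), np.int64(119), np.int64(82)), (np.int64(613), np.int64(93), np.int64(207)), (np.int64(614), np.int64(77), np.int64(201)), (np.int64(614), np.int64(60), np.int64(206)), (np.int64(614), np.int64(43), np.int64(209)), (np.int64(641), np.int64(26), np.int64(75)), (np.int64(651), np.int64(7), np.int64(29)), (np.int64(651), np.int64(-13), np.int64(32)), (np.int64(653), np.int64(-32), np.int64(28)), (np.int64(652
[... 1503 characters left out ...]
.int64(300)), (np.int64(545), np.int64(80), np.int64(54)), (np.int64(546), np.int64(61), np.int64(53)), (np.int64(543), np.int64(42), np.int64(84)), (np.int64(544), np.int64(24), np.int64(81)), (np.int64(544), np.int64(5), np.int64(84)), (np.int64(544), np.int64(-13), np.int64(85)), (np.int64(545), np.int64(-32), np.int64(83)), (np.int64(546), np.int64(-50), np.int64(83)), (np.int64(546), np.int64(-69), np.int64(84)), (np.int64(547), np.int64(-87), np.int64(81)), (np.int64(547), np.int64(-106), np.int64(84)), (np.int64(547), np.int64(-124), np.int64(86)), (np.int64(548), np.int64(-142), np.int64(89)), (np.int64(559), np.int64(-175), np.int64(1)), (np.int64(560), np.int64(-194), np.int64(2))]
```

View pics/crop.png

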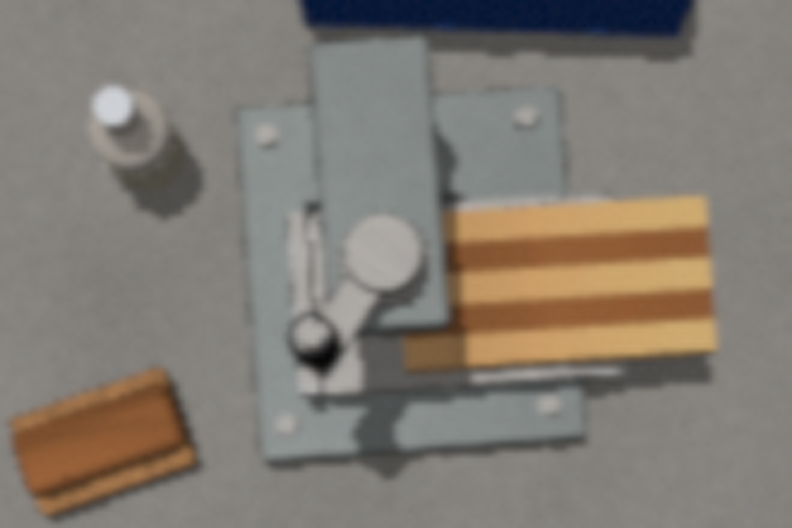

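The crop shows the hub at crop px (382,254), the handle top at (314,332) and the board's outer corners at (706,197) and (717,351). The board and press are yawed about 5°. I'll work out the moves from these.

```bash
cat >> h.py <<'E'
def ray(c,u,v,z):
    f=200/np.tan(np.radians(c['vfov'])/2)
    d=R.from_quat(c['orientation']).apply([(u-c['cx'])/f,(v-c['cy'])/f,1]); o=np.array(c['origin'])
    return o+d*(z-o[2])/d[2]
def totool(p):  # world target -> tool shift mm
    s=get_state(); return np.round(R.from_quat(s['tcp_rot']).inv().apply(np.array(p)-s['eef_pos'])*1000,1)
E
python3 - <<'E'
from h import *
c=read_camera('top')
g=lambda x,y,z: ray(c,225+x/4.8-.4,95+y/4.8-.4,z)
A=g(706,197,.084);B=g(717,351,.084);C=g(445,212,.084);D=g(466,368,.084)
e=A-C; f=B-D; print('board dirs',np.degrees(np.arctan2(e[0],-e[1])),np.degrees(np.arctan2(f[0],-f[1])))
b=A-B; print('end dir',np.degrees(np.arctan2(b[1],b[0])),'w',np.linalg.norm(b),'mid',(A+B)/2)
H1=g(312,42,.206);H2=g(427,38,.206);H3=g(448,325,.206); 
b=H2-H3; print('head',np.degrees(np.arctan2(b[1],b[0])),H1,H2,H3)
hub=g(382,254,.243); print('hub',hub,'grip',g(314,330,.309))
F=[g(237,109,.03),g(560,90,.03),g(584,437,.03),g(266,464,.03)]; print('foot',np.round(F,3))
th=np.radians(5.3); y=np.array([-np.sin(th),np.cos(th),0])
E0=(A+B)/2; print('protrusion: end y in press',(E0-hub)@y, 'x', (E0-hub)@[np.cos(th),np.sin(th),0])
p=E0-y*.05; p[2]=.14; print(p, totool(p))
E
```

```text
board dirs 5.014929637394974 5.514311377361422
end dir 5.199230490958433 w 0.09992699368791579 mid [ 0.59279046 -0.14431472  0.084     ]
head 5.711732669414362 [0.70122771 0.10810047 0.206     ] [0.70563923 0.04167873 0.206     ] [0.53895805 0.02500727 0.206     ]
hub [0.57270488 0.06294656 0.243     ] grip [0.52094783 0.09496427 0.309     ]
foot [[ 0.704  0.17   0.03 ]
 [ 0.724 -0.047  0.03 ]
 [ 0.489 -0.069  0.03 ]
 [ 0.465  0.143  0.03 ]]
protrusion: end y in press -0.2082304977567701 x 0.0008548535954767184
[ 0.59740898 -0.19410096  0.14      ] [-621.5 -582.5   91.1]
```

```bash
python3 -m crank '[[[0,0,-45],0,255],[[0,0,-90],8,255],[[-15,-14,-130],16,255],[[-40,-37,-165],24,255],[[-72,-68,-170],32,255],[[-104,-98,-170],40,255],[[-136,-128,-170],48,255],[[-168,-158,-170],54,255],[[-200,-188,-170],58.4,255],[[-232,-218,-170],58.4,255]]' 40
python3 - <<'E'
from h import *
print(totool([.5974,-.1941,.4]), totool([.5974,-.1941,.14]), R.from_quat(get_state()['tcp_rot']).as_matrix().round(3))
E
```

```text
time: 1.15
eef_pos: [0.4111, 0.3045, 0.401]
tcp_rot: [0.675, 0.738, -0.0, -0.0]
contact_force: [0.4, -0.4, -0.3]
opening: 0.001
finger_force: 0.0
[-513.3  140.9    1.1] [-513.2  141.   261.1] [[-0.09   0.996 -0.   ]
 [ 0.996  0.09  -0.   ]
 [-0.    -0.    -1.   ]]
```

```bash
python3 -m crank '[[[-47,12,0],0,255],[[-94,25,0],0,255],[[-141,38,0],0,255],[[-188,51,0],0,255],[[-235,64,0],0,255],[[-282,77,0],0,255],[[-329,90,0],0,255],[[-376,103,0],0,255],[[-423,116,0],0,255],[[-468,129,10],0,255]]'
python3 -m crank '[[[-25,6,40],0,255],[[-45,12,85],0,255],[[-45,12,130],0,255],[[-45,12,170],0,255],[[-45,12,190],0,255],[[-45,12,190],0,255]]'
python3 - <<'E'
from h import *
print(totool([.5974,-.1941,.068]))
f,W=cam('wrist'); cv2.imwrite('pics/w1.png',f)
E
```

```text
time: 2.15
eef_pos: [0.5826, -0.1505, 0.3926]
tcp_rot: [0.675, 0.738, 0.0, 0.001]
contact_force: [0.4, 0.4, 0.5]
opening: -0.003
finger_force: 0.0
time: 2.75
eef_pos: [0.5952, -0.1908, 0.1958]
tcp_rot: [0.674, 0.738, -0.001, -0.005]
contact_force: [-0.1, -0.3, -0.3]
opening: -0.001
finger_force: 0.0
[ -4.2   2.9 127.8]
```

View pics/w1.png

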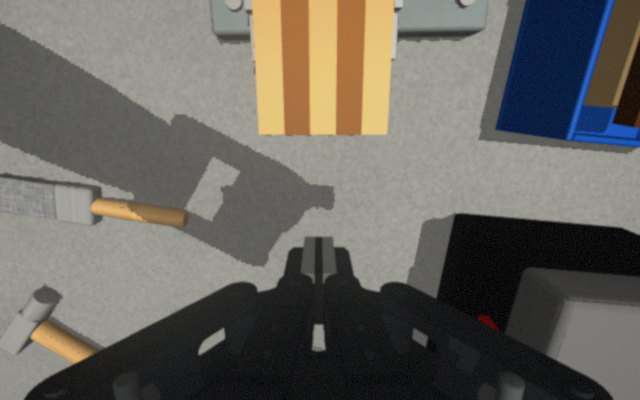

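The board's outer end spans px 258–389 (middle 323) and the shut fingers are at px 319, so they line up with it. I'll descend and push.

```bash
python3 -m crank '[[[0,2,40],0,255],[[0,2,80],0,255],[[0,2,115],0,255],[[0,2,129],0,255],[[0,2,129],0,255],[[10,2,129],0,255],[[20,2,129],0,255],[[25,2,129],0,255],[[30,2,129],0,255]]'
python3 - <<'E'
from h import *
s=get_state(); th=np.radians(5.3)
print((s['eef_pos']-[.5727,.0629,0])[:2]@[-np.sin(th),np.cos(th)])
E
```

```text
time: 3.7
eef_pos: [0.5979, -0.1613, 0.0739]
tcp_rot: [0.674, 0.739, 0.0, 0.001]
contact_force: [-0.5, -0.3, -1.0]
opening: -0.001
finger_force: 0.0
-0.22552920441705698
```

```bash
python3 -m crank '[[[7,0,4],0,255],[[14,0,4],0,255],[[21,0,4],0,255],[[28,0,4],0,255],[[35,0,4],0,255],[[42,0,4],0,255],[[48,0,4],0,255]]'
python3 - <<'E'
from h import *
s=get_state(); th=np.radians(5.3)
print((s['eef_pos']-[.5727,.0629,0])[:2]@[-np.sin(th),np.cos(th)])
E
```

```text
time: 4.4
eef_pos: [0.5929, -0.1137, 0.0685]
tcp_rot: [0.674, 0.739, -0.0, 0.0]
contact_force: [-0.5, -3.4, 1.5]
opening: 0.001
finger_force: 1.6
-0.17767005392096633
```

Contact is made, with about 3.4 N of sliding force. I'll creep forward until the force jumps at the stop.

```bash
python3 -m crank '[[[4,0,0],0,255],[[8,0,0],0,255],[[11,0,0],0,255],[[13,0,0],0,255],[[13,0,0],0,255]]'; python3 -m crank '[[[1.5,0,0],0,255],[[3,0,0],0,255],[[3,0,0],0,255]]'
```

```text
time: 4.9
eef_pos: [0.5917, -0.1008, 0.0684]
tcp_rot: [0.674, 0.738, 0.0, -0.0]
contact_force: [-0.2, -2.1, 1.1]
opening: -0.002
finger_force: 1.1
time: 5.2
eef_pos: [0.5914, -0.0981, 0.0684]
tcp_rot: [0.674, 0.738, 0.0, 0.0]
contact_force: [0.1, -2.9, 2.4]
opening: -0.0
finger_force: 1.6
```

```bash
python3 -m crank '[[[2,0,0],0,255],[[4,0,0],0,255],[[4,0,0],0,255]]'; python3 -m crank '[[[1.5,0,0],0,255],[[3,0,0],0,255],[[3,0,0],0,255]]'
```

```text
time: 5.5
eef_pos: [0.5926, -0.0967, 0.0688]
tcp_rot: [0.674, 0.739, -0.001, 0.004]
contact_force: [3.2, -10.7, -1.9]
opening: 0.001
finger_force: 5.4
time: 5.8
eef_pos: [0.593, -0.0966, 0.0695]
tcp_rot: [0.674, 0.739, -0.002, 0.006]
contact_force: [3.2, -16.2, -2.6]
opening: 0.003
finger_force: 8.9
```

The force rose to 16 N with no further travel, so the board is home. I'll back off, rise, and look at the handle from the wrist camera.

```bash
python3 -m crank '[[[-30,0,0],0,255],[[-35,0,-40],0,255],[[-35,0,-85],0,0],[[-35,0,-130],0,0],[[-35,0,-175],0,0],[[-35,0,-220],0,0],[[-35,0,-265],0,0],[[0,-20,-290],0,0],[[40,-45,-300],0,0],[[80,-65,-300],0,0]]'
python3 -m crank '[[[10,-5,0],0,0],[[10,-5,0],0,0]]'
python3 - <<'E'
from h import *
s=get_state();c=read_camera('wrist'); f,W=cam('wrist'); cv2.imwrite('pics/w2.png',f); np.save('w2.npy',W)
print(c['origin'],c['vfov'],totool([.521,.095,.262]))
Z=W[...,2]
for lo,hi in((.285,.33),(.235,.25),(.2,.212)):
    p=W[(Z>lo)&(Z<hi)&(W[...,1]>.0)]; print(lo,len(p),np.median(p,0) if len(p) else '', np.round(np.ptp(p[:,:2],0),3) if len(p) else '')
E
```

```text
time: 6.8
eef_pos: [0.5177, -0.0154, 0.3699]
tcp_rot: [0.675, 0.738, 0.001, -0.0]
contact_force: [-0.0, 0.8, -0.4]
opening: 1.001
finger_force: 0.0
time: 7.0
eef_pos: [0.5118, -0.0058, 0.3677]
tcp_rot: [0.673, 0.739, 0.0, -0.001]
contact_force: [-0.4, 0.1, -0.1]
opening: 0.998
finger_force: 0.0
[0.50601749 0.0647175  0.50957923] 63.65201597473522 [101.6  17.6 105.4]
0.285 977 [0.51734532 0.09416767 0.30369467] [0.025 0.026]
0.235 2545 [0.57211355 0.06520038 0.24296317] [0.087 0.064]
0.2 10748 [0.64132209 0.07091076 0.20494941] [0.172 0.085]
```

View pics/w2.png

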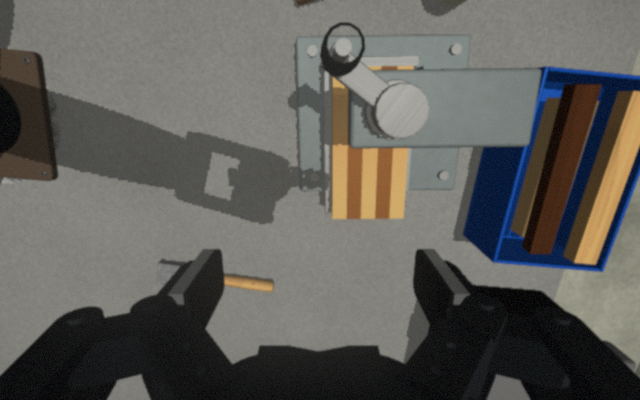

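The board end is now at the row-218 edge and home. The hub disc is at px (402,109) and the handle top ring at px (343,49).

```bash
python3 - <<'E'
from h import *
W=np.load('w2.npy'); Z=W[...,2]; c=read_camera('wrist')
p=W[(Z>.302)&(Z<.33)]; print(len(p),p.mean(0),p.min(0),p.max(0))
f=cv2.imread('pics/w2.png'); g=cv2.medianBlur(cv2.cvtColor(f,cv2.COLOR_BGR2GRAY),3)
print(cv2.HoughCircles(g[70:150,360:450],cv2.HOUGH_GRADIENT,1,30,param1=80,param2=15,minRadius=20,maxRadius=35))
v,u=np.nonzero((f.max(2)<60)&(np.mgrid[:400,:640][0]<85)&(abs(np.mgrid[:400,:640][1]-343)<40)); print(u.min(),u.max(),v.min(),v.max())
hub=ray(c,402,109,.243); print('hub',hub)
for uv in((343,44),(343,48)): print('grip',ray(c,*uv,.305), np.linalg.norm((ray(c,*uv,.305)-hub)[:2]))
a=W[(Z>.24)&(Z<.25)&(W[...,0]>.56)]; print(cv2.minEnclosingCircle((a[:,:2]*1000).astype(np.float32)),a.mean(0))
E
```

```text
520 [0.51764122 0.09555314 0.30597977] [0.50621377 0.08481624 0.30216366] [0.53062343 0.10965715 0.30979486]
[[[40.5 41.5 25.4]]]
304 363 0 76
hub [0.57384806 0.06409496 0.243     ]
grip [0.51835791 0.09675228 0.305     ] 0.0643867791026559
grip [0.51859642 0.09463113 0.305     ] 0.06312844778644462
((573.8323364257812, 63.761531829833984), 21.90767478942871) [0.57593378 0.0642184  0.24301283]
```

```bash
python3 - <<'E'
from h import *
print(totool([.5176,.0968,.263]))
E
```

```text
[104.3  14.1 104.3]
```

```bash
python3 -m crank '[[[40,7,0],0,0],[[80,14,0],0,0],[[103,14,0],0,0],[[103,14,0],0,0],[[103,14,30],0,0],[[103,14,50],0,0],[[103,14,50],0,0]]'
python3 - <<'E'
from h import *
print(totool([.5176,.0968,.263]))
f,W=cam('wrist'); cv2.imwrite('pics/w3.png',f)
E
```

```text
time: 7.85
eef_pos: [0.5164, 0.0945, 0.3139]
tcp_rot: [0.675, 0.738, -0.003, -0.003]
contact_force: [-0.3, 0.3, -0.4]
opening: 0.998
finger_force: 0.0
[ 2.2  1.8 50.9]
```

```bash
python3 -m crank '[[[2,2,25],0,0],[[2,2,51],0,0],[[2,2,51],0,0],[[2,2,51],0,255],[[2,2,51],0,255],[[2,2,51],0,255],[[2,2,51],0,255],[[2,2,51],0,255]]' 60
python3 - <<'E'
from h import *
s=get_state(); e=s['eef_pos']-[.5737,.0639,0]; th=np.radians(5.3)
x,y=e[:2]@[np.cos(th),np.sin(th)],e[:2]@[-np.sin(th),np.cos(th)]
print('press xy mm',x*1000,y*1000,np.hypot(x,y),np.degrees(np.arctan2(y,x)), s['wrist_torque'])
E
```

```text
time: 8.7
eef_pos: [0.5185, 0.098, 0.2693]
tcp_rot: [0.674, 0.739, -0.001, -0.001]
contact_force: [-6.0, -0.5, 5.7]
opening: 0.294
finger_force: 59.5
press xy mm -51.84551912265908 39.09181287020213 0.06493171556779406 142.98350121094492 [-0.1265125   1.01071258  0.00487081]
```

```bash
cat >> h.py <<'E'
HUB=np.array([.5737,.0639])
def pol():
    s=get_state(); M=R.from_quat(s['tcp_rot']).inv().as_matrix(); 
    e=M@np.r_[s['eef_pos'][:2]-HUB,0]; F=M@np.array(s['contact_force']); ph=np.arctan2(e[0],e[1])
    t=np.array([-np.cos(ph),np.sin(ph)]) # clockwise dir in (X,Y)
    print('t',s['time'],'phi',np.degrees(ph).round(1),'r',np.hypot(*e[:2]).round(4),'Ftan',-(F[:2]@t).round(2),'Frad',(F[:2]@[np.sin(ph),np.cos(ph)]).round(2),'Fz',F[2].round(1),'z',s['eef_pos'][2].round(4),'ff',s['finger_force'].round(1),'op',s['opening'].round(3))
    return np.degrees(ph)
def rows(ph,step,n=10,r=65):
    a=np.radians(ph-step*np.arange(1,n+1)); p=np.radians(ph)
    print([(float(x),float(y)) for x,y in np.round(np.c_[r*(np.sin(a)-np.sin(p)),r*(np.cos(a)-np.cos(p))],1)])
E
python3 - <<'E'
from h import *
p=pol(); rows(p,10)
E
```

```text
Traceback (most recent call last):
  File "h.py", line 22, in pol
    print('t',s['time'],'phi',np.degrees(ph).round(1),'r',np.hypot(*e[:2]).round(4),'Ftan',-(F[:2]@t).round(2),'Frad',(F[:2]@[np.sin(ph),np.cos(ph)]).round(2),'Fz',F[2].round(1),'z',s['eef_pos'][2].round(4),'ff',s['finger_force'].round(1),'op',s['opening'].round(3))
                                                                                                                                                                                                                    ^^^^^^^^^^^^^^^^^^^^^^^
AttributeError: 'float' object has no attribute 'round'
```

```bash
sed -i "s/'ff',s\['finger_force'\].round(1),'op',s\['opening'\].round(3)/'ff',round(s['finger_force'],1),'op',round(s['opening'],3)/" h.py
python3 - <<'E'
from h import *
p=pol(); rows(p,10)
E
```

```text
t 8.7 phi 143.1 r 0.0649 Ftan 3.55 Frad 4.83 Fz -5.7 z 0.2693 ff 59.5 op 0.294
[(8.4, 7.6), (15.4, 16.5), (20.7, 26.5), (24.3, 37.3), (25.9, 48.5), (25.5, 59.8), (23.1, 70.9), (18.9, 81.4), (12.9, 91.0), (5.3, 99.4)]
```

```bash
python3 -m crank '[[[8.4,7.6,0],0,255],[[15.4,16.5,0],0,255],[[20.7,26.5,0],0,255],[[24.3,37.3,0],0,255],[[25.9,48.5,0],0,255],[[25.5,59.8,0],0,255],[[23.1,70.9,0],0,255],[[18.9,81.4,0],0,255],[[12.9,91,0],0,255],[[5.3,99.4,0],0,255]]' >/dev/null
python3 - <<'E'
from h import *
p=pol(); rows(43,10)
E
```

```text
t 9.7 phi 43.6 r 0.0643 Ftan 7.62 Frad -7.03 Fz -7.2 z 0.2692 ff 59.7 op 0.296
[(-8.9, 7.0), (-18.9, 12.3), (-29.7, 15.8), (-40.9, 17.4), (-52.3, 17.0), (-63.3, 14.6), (-73.8, 10.4), (-83.4, 4.4), (-91.9, -3.2), (-98.8, -12.1)]
```

```bash
python3 -m crank '[[[-8.9,7,0],0,255],[[-18.9,12.3,0],0,255],[[-29.7,15.8,0],0,255],[[-40.9,17.4,0],0,255],[[-52.3,17,0],0,255],[[-63.3,14.6,0],0,255],[[-73.8,10.4,0],0,255],[[-83.4,4.4,0],0,255],[[-91.9,-3.2,0],0,255],[[-98.8,-12.1,0],0,255]]' >/dev/null
python3 - <<'E'
from h import *
p=pol(); rows(-57,10)
E
```

```text
t 10.7 phi -54.3 r 0.0652 Ftan 6.57 Frad 0.36 Fz -2.8 z 0.2694 ff 59.3 op 0.299
[(-5.3, -10.0), (-8.8, -20.8), (-10.4, -32.0), (-10.0, -43.3), (-7.6, -54.4), (-3.4, -64.9), (2.6, -74.5), (10.2, -82.9), (19.1, -89.9), (29.1, -95.2)]
```

```bash
python3 -m crank '[[[-5.3,-10,0],0,255],[[-8.8,-20.8,0],0,255],[[-10.4,-32,0],0,255],[[-10,-43.3,0],0,255],[[-7.6,-54.4,0],0,255],[[-3.4,-64.9,0],0,255],[[2.6,-74.5,0],0,255],[[10.2,-82.9,0],0,255],[[19.1,-89.9,0],0,255],[[29.1,-95.2,0],0,255]]' >/dev/null
python3 - <<'E'
from h import *
p=pol(); rows(-157,8)
# pad/board gap in scene view
c,W=cam('scene'); 
E
```

```text
t 11.7 phi -154.1 r 0.0657 Ftan 6.92 Frad 6.96 Fz -3.4 z 0.2693 ff 59.3 op 0.296
[(8.6, -3.0), (17.5, -4.7), (26.5, -5.2), (35.6, -4.4), (44.4, -2.3), (52.9, 0.9), (60.8, 5.3), (68.0, 10.8), (74.5, 17.2), (79.9, 24.4)]
```

```bash
python3 -m crank '[[[8.6,-3,0],0,255],[[17.5,-4.7,0],0,255],[[26.5,-5.2,0],0,255],[[35.6,-4.4,0],0,255]]' >/dev/null; python3 -c "
from h import *
pol()"; python3 -m crank '[[[8.8,2.1,0],0,255],[[17.3,5.3,0],0,255],[[25.2,9.7,0],0,255],[[32.4,15.2,0],0,255]]' >/dev/null
python3 - <<'E'
from h import *
p=pol(); rows(-157-64,8)
E
```

```text
t 12.15 phi 172.8 r 0.0654 Ftan 6.78 Frad 5.77 Fz -5.7 z 0.2693 ff 59.8 op 0.296
t 12.55 phi 139.7 r 0.0649 Ftan 6.58 Frad 3.01 Fz -5.3 z 0.2692 ff 59.8 op 0.297
[(6.4, 6.4), (11.9, 13.7), (16.3, 21.6), (19.5, 30.1), (21.6, 38.9), (22.3, 47.9), (21.9, 57.0), (20.1, 65.9), (17.2, 74.5), (13.1, 82.5)]
```

```bash
python3 -m crank '[[[6.4,6.4,0],0,255],[[11.9,13.7,0],0,255],[[16.3,21.6,0],0,255]]' >/dev/null; python3 -c "
from h import *
pol()"; python3 -m crank '[[[3.2,8.5,0],0,255],[[5.3,17.3,0],0,255],[[6,26.3,0],0,255]]' >/dev/null
python3 - <<'E'
from h import *
p=pol(); rows(-221-48,8)
E
```

```text
t 12.85 phi 115.2 r 0.0646 Ftan 6.32 Frad -0.44 Fz -6.5 z 0.2692 ff 59.7 op 0.295
t 13.15 phi 91.1 r 0.0644 Ftan 7.61 Frad -3.48 Fz -6.1 z 0.2692 ff 59.7 op 0.291
[(-0.5, 9.1), (-2.2, 18.0), (-5.2, 26.5), (-9.3, 34.6), (-14.5, 42.0), (-20.7, 48.7), (-27.7, 54.4), (-35.5, 59.0), (-43.8, 62.6), (-52.6, 64.9)]
```

```bash
python3 -m crank '[[[-0.5,9.1,0],0,255],[[-2.2,18,0],0,255],[[-5.2,26.5,0],0,255]]' >/dev/null; python3 -c "
from h import *
pol()"; python3 -m crank '[[[-4.1,8.1,0],0,255],[[-9.3,15.5,0],0,255],[[-15.5,22.2,0],0,255]]' >/dev/null
python3 - <<'E'
from h import *
p=pol(); rows(-269-48,8)
f,W=cam('scene'); cv2.imwrite('pics/s2.png',cv2.resize(f[150:300,240:400],None,fx=4,fy=4,interpolation=cv2.INTER_CUBIC))
E
```

```text
t 13.45 phi 67.2 r 0.0643 Ftan 6.66 Frad -5.71 Fz -5.7 z 0.2692 ff 59.8 op 0.293
t 13.75 phi 43.6 r 0.0643 Ftan 8.14 Frad -6.36 Fz -6.5 z 0.2692 ff 60.0 op 0.295
[(-7.0, 5.7), (-14.8, 10.4), (-23.2, 13.9), (-31.9, 16.3), (-40.9, 17.4), (-50.0, 17.2), (-59.0, 15.8), (-67.6, 13.1), (-75.8, 9.3), (-83.4, 4.4)]
```

```bash
python3 -m crank '[[[-7,5.7,0],0,255],[[-14.8,10.4,0],0,255],[[-23.2,13.9,0],0,255]]' >/dev/null; python3 -c "
from h import *
pol()"; python3 -m crank '[[[-8.7,2.4,0],0,255],[[-17.7,3.5,0],0,255],[[-26.8,3.3,0],0,255]]' >/dev/null
python3 - <<'E'
from h import *
p=pol(); rows(-317-48,8)
E
```

```text
t 14.1 phi 20.7 r 0.0644 Ftan 7.88 Frad -8.0 Fz -7.3 z 0.2692 ff 60.0 op 0.295
t 14.4 phi -2.1 r 0.0646 Ftan 9.7 Frad -5.77 Fz -5.4 z 0.2693 ff 59.6 op 0.299
[(-9.0, -1.4), (-17.6, -4.1), (-25.8, -7.9), (-33.5, -12.8), (-40.3, -18.8), (-46.2, -25.6), (-51.2, -33.2), (-55.0, -41.5), (-57.7, -50.1), (-59.1, -59.1)]
```

View pics/s2.png

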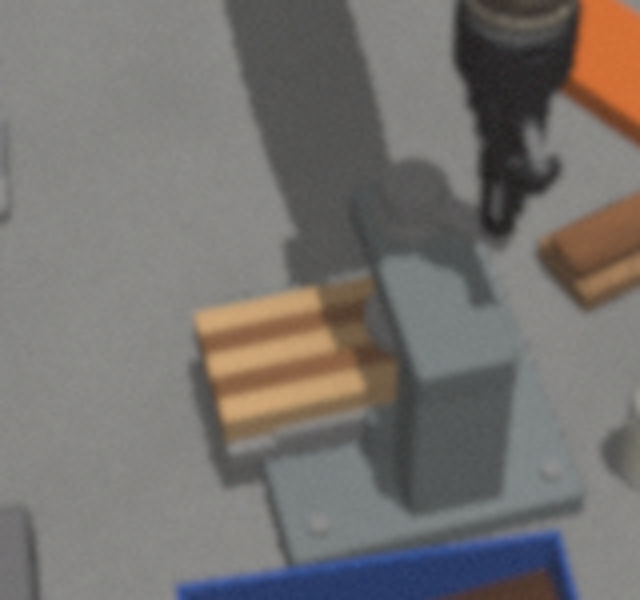

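The column hides the pad, so the picture does not help. The tangential force has been climbing since about 450° of travel, so the pad has met the board. I'll continue in small steps.

```bash
python3 -m crank '[[[-6,-0.8,0],0,255],[[-12.8,-2.4,0],0,255],[[-17.6,-4.1,0],0,255]]' >/dev/null; python3 -c "
from h import *
pol()"; python3 -m crank '[[[-5,-2.2,0],0,255],[[-8.2,-3.8,0],0,255]]' >/dev/null
python3 - <<'E'
from h import *
p=pol(); rows(-365-24,5)
E
```

```text
t 14.7 phi -17.5 r 0.0647 Ftan 9.47 Frad -2.43 Fz -3.3 z 0.2693 ff 59.4 op 0.294
t 14.9 phi -25.3 r 0.0648 Ftan 10.45 Frad -2.05 Fz -3.4 z 0.2694 ff 59.5 op 0.296
[(-4.8, -3.0), (-9.4, -6.3), (-13.6, -10.1), (-17.5, -14.2), (-21.1, -18.6), (-24.2, -23.4), (-26.9, -28.4), (-29.2, -33.6), (-31.0, -38.9), (-32.3, -44.4)]
```

```bash
python3 -m crank '[[[-4.8,-3,0],0,255],[[-9.4,-6.3,0],0,255]]' >/dev/null; python3 -c "
from h import *
p=pol(); rows(-42,5,2)"
```

```text
t 15.1 phi -35.0 r 0.0649 Ftan 9.92 Frad -0.97 Fz -1.2 z 0.2694 ff 59.5 op 0.293
[(-4.0, -4.0), (-7.7, -8.3)]
```

Past-touch angle is about 1.45 rad, with about 3.5–4 N of extra force. That is on target, so I'll let go and retreat upwards.

```bash
python3 -m crank '[[[0,0,0],0,255],[[0,0,0],0,255]]' >/dev/null; python3 -c "
from h import *
p=pol()"; python3 -m crank '[[[0,0,0],0,0],[[0,0,0],0,0],[[0,0,0],0,0],[[0,0,0],0,0],[[0,0,0],0,0],[[0,0,-15],0,0],[[0,0,-40],0,0],[[0,0,-80],0,0],[[0,0,-120],0,0],[[0,0,-120],0,0]]'
python3 - <<'E'
from h import *
f,W=cam('top'); cv2.imwrite('pics/t2.png',cv2.resize(f[95:205,225:390],None,fx=4.8,fy=4.8,interpolation=cv2.INTER_CUBIC))
E
```

```text
t 15.3 phi -35.6 r 0.065 Ftan 7.84 Frad -2.2 Fz -2.5 z 0.2694 ff 59.5 op 0.292
time: 16.3
eef_pos: [0.6306, 0.0274, 0.3975]
tcp_rot: [0.674, 0.738, 0.004, 0.006]
contact_force: [0.6, -0.4, 2.1]
opening: 1.0
finger_force: 0.0
```

View pics/t2.png

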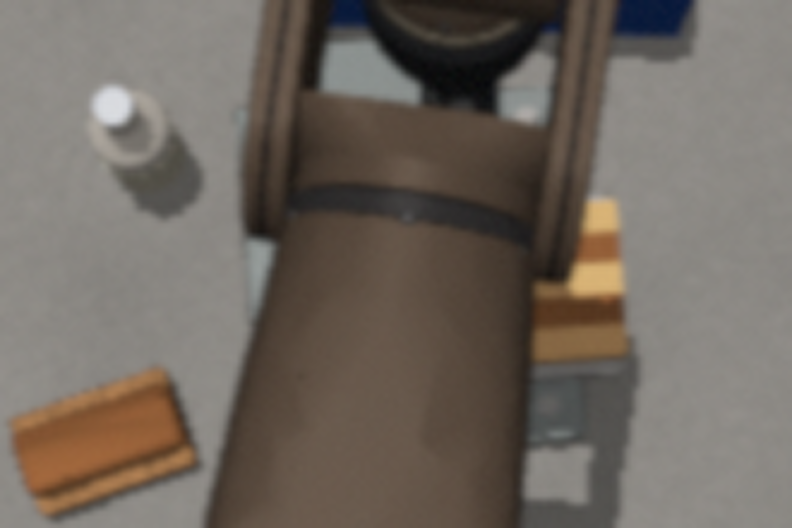

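The board's outer end is now at crop x≈622, where it was 712, so it has moved about 58 mm and is home. The bottle and sander have not moved, and the gripper is clear of the handle.

```bash
python3 -c "
from h import *
print(ctrl.sign_off())"
```

```text
the job is handed in; nothing more can be done
None
```

I pushed the board about 58 mm home against the stop, wound the press down in one grip to an estimated 1.45 rad past first touch (roughly 3.5 N over the free crank force), let go of the handle and handed the job in; the hand-in returned no verdict.

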